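# Cap the dose-documentation camera's lens

### The job

The documentation camera has been taken off its copy stand and lies on its back with the bare lens facing up. Pick up the black pinch cap by its two sprung orange tabs, keep them squeezed while you ease the cap, level, into the lens's front rim until it is home, then let the tabs spring out under the rim's lip so that the cap is locked in. Press gently, do not shove or tip the camera, and leave everything else on the bench where it is.

Things in the scene. Friction and masses are not known exactly. Their poses are not given: they have to be found in the camera images.
- camera: Dark grey box camera, 90 x 90 mm, 58 mm tall, 0.95 kg, loose, lying on its back on rubber feet with a black macro lens pointing straight up. Origin: centre of its underside, on the lens axis; z along the lens axis (up).
- barrel_end (a point): Point on the lens axis at the end of the lens's fixed barrel (76 mm across), 104 mm above the camera's underside. The front barrel (70 mm across) stands out of it; its flat front rim lies 8 to 38 mm above this point. How far depends on where the focus was left and is NOT measured: find the rim by feel or by sight. The barrel is stiff and does not slide under this job's forces.
- cap_center (a point): Centre of the black pinch cap, on its axis, half-way up (12.5 mm above its underside; whole height 24.7 mm, 34 g). It lies on the bench right way up; z is its axis (up), the two orange tabs face each other along its y. Below the flange is a plug 7.5 mm tall, 51 mm across at its foot and 54.4 mm higher up. It goes into the lens at any turn about its axis.
- cap_flange (a point): Point on the cap's axis at the top of its flange (67 mm across, 3 mm thick), 10.5 mm above the cap's underside. Fully home, the flange rests on the lens's rim. Above it stand only two orange thumb grips, each 20 mm wide (along x), 6 mm thick, 14 mm tall, outer faces 48 mm apart when free, 36 mm fully squeezed, and a flat 2.5 mm boss between them.
- cap: The whole cap, origin at the centre of its underside. The lens rim has a lip 2 mm thick with a 56.4 mm opening, and behind it a groove 61 mm across; the glass lies 8.5 mm or more below the rim's face. Each tab has a 2.5 mm thick tongue that sticks out of the plug (64 mm overall when free, too wide for the rim) and draws in when squeezed. Fully home, the tongues lie 2 mm below the lip.
- tab_a (a joint): Inward travel of the tab on the cap's +y side, in m: 0 free, 0.006 fully squeezed (hard stop). Its spring takes 3 N to start and 10 N at the stop. About 0.0016 when latched in the lens's groove; about 0.0045 when it only bears on the inside of the lip (not deep enough).
- tab_b (a joint): The same for the tab on the cap's -y side.
- jar: Stock jar with a green lid, 76 mm across, 122 mm tall, loose bystander; origin under its centre.
- amber: Amber bottle with a black cap, 56 mm across, 130 mm tall, loose bystander; origin under its centre.
- jar_lid: Green round jar lid without tabs, 66 mm across, 16 mm thick, loose bystander; origin under its centre.
- mortar: White porcelain mortar bowl, 100 mm across, 62 mm tall, loose bystander; origin under its centre.
- pestle: White pestle lying on the bench, 112 mm long, loose bystander; origin under its middle, long axis x.
- blower: Dark rubber lens blower with a red ring, standing, 54 mm across, 95 mm tall, loose bystander; origin under its centre.
- spatula: Spatula with a dark wooden handle lying on the bench, 170 mm long, loose bystander; origin under its middle.
Not all that is in view belongs to the job. What is meant by the cap is not pink, and is the larger of those in its own colour.

How it is judged:
By the outcome, as a careful person would: the job done as asked, in the order asked, and still so for the second after the job is handed in, with the robot touching nothing.
It also fails if it takes over 48 s, if anything falls off the work surface, if the arm or the gripper's body presses on something with over 40 N, if the wrist force passes 120 N, or if a joint passes its speed limit or range.

### The arm

A 7-joint arm with a two-finger parallel gripper is mounted at the origin on the work surface. World frame = base frame: x ahead of the robot, y to its left, z up, the work surface at z = 0. Lengths are in m, angles in rad, forces in N, time in s.
With the tool pointing down it reaches from about 0.375 to 0.925 m from the base axis. Payload 3.1 kg.
Tool frame: the origin (TCP) lies midway between the tips of the shut fingers; the grasp point (between the pads) lies 19 mm behind it; z points along the fingers, y is the direction in which the jaws open and shut (so a half turn about z gives the same grasp; the last joint's range is limited). The gripper opens to 85 mm and grips with 20 to 120 N. Pads are 22 mm wide; open, the fingers measure 114 mm over their backs; the gripper's body (76 mm by 85 mm) begins 54 mm behind the grasp point. The pads swing forward as they close: fully open they stand 13 mm farther back than shut.
Start: joints at [1.219, 0.383, 0.044, 1.598, -0.018, 1.161, -0.05], TCP at [0.163, -0.629, 0.231] pointing down, gripper open.
Joint ranges: [-2.61, 2.61], [-0.41, 2.15], [-1.48, 1.57], [0, 2.5], [-1.57, 4.71], [0.05, 1.97], [-2.85, 2.85]. Speed limits (rad/s): [2.79, 2.79, 3.14, 3.14, 3.14, 3.14, 3.14].

### API

Orientations are given as a 3x3 rotation matrix whose columns are the frame's x, y, z axes.
In Python, from rig import robot gives the robot as it stands. Calls block until the motion is done:
- robot.move_ptp(position, orientation): joint-space move of the TCP to a pose.
- robot.move_l(position, v=0.15, frame=None, f_stop=None): straight line of the TCP; frame=None keeps the orientation; v is the mean speed in m/s. With f_stop (N) it stops when the force on the tool has changed by that much, and returns True; else False.
- robot.movej(angles): joint-space move.
- robot.move_gripper(opening, squeeze=None): finger opening in m; squeeze is the grip in N (None keeps the last); returns when the fingers have stopped.
- robot.sleep(seconds).
- robot.inverse_kinematics(position, orientation): joint angles nearest the present ones, or None.
- robot.capture(name): name is "scene" or "side" or "wrist"; returns a dict with "img" (420x560x3 uint8, blue, green, red), "fovy" (degrees; the focal length in pixels is half the picture's height over the tangent of half this angle, whatever the lens; pixels are square), "cx", "cy" (the principal point, pixels), "world_from_camera" (4x4, takes a point from camera to world coordinates). Camera axes: x right, y down, z forward; pixel columns grow to the right and rows downward; lengths in m; the calibration is good to about 2 mm. A picture is of the moment at which its call begins. There is no depth.
A pose or a line that the arm cannot do raises robot.PlanningError and nothing moves.
- robot.job_done(): hands the job in, once; it reports no verdict.
Readings, each from a call of its own:
- robot.get_time_s(): time.
- robot.get_joint_positions(): joint angles.
- robot.get_qd(): joint speeds.
- robot.get_effort(): joint torques, N m.
- robot.get_position(): TCP position.
- robot.get_tool_rot(): TCP orientation.
- robot.get_contact_force(): force on the tool from outside, world axes, zero at the start.
- robot.get_moment(): the same for the moment, N m.
- robot.get_gripper_width(): finger opening in m.
Only numpy, scipy, OpenCV 4.12 (cv2) and the standard library are available. Lean on these libraries where they do the work, as an engineer would, in place of code of your own. Each camera call takes 0.05 s, during which the arm holds its last target.

## Working session

There is one attempt and no reset: what is moved stays moved. The work goes in short steps, each a Python script; the robot and the scene stay as the last script left them, time stands still between calls to the robot, and variables do not carry over. Pictures are saved under pics/ and viewed, and the job is handed in when it is done.

```bash
ls; mkdir -p pics; python3 - <<'E'
from rig import robot
import cv2
for n in ["scene","side","wrist"]:
    c=robot.capture(n); cv2.imwrite(f"pics/{n}0.png",c["img"])
    print(n,c["fovy"],c["cx"],c["cy"],c["world_from_camera"].round(4).tolist())
print(robot.get_time_s(),robot.get_tool_rot().round(3).tolist())
E
```

```text
pics
scene 50.78787674552107 276.61376319872704 205.69471435197576 [[0.1571, 0.8254, -0.5422, 1.1881], [0.9876, -0.1334, 0.0831, -0.0767], [-0.0037, -0.5485, -0.8361, 1.0905], [0.0, 0.0, 0.0, 1.0]]
side 51.6962341781386 276.1512459170155 207.20783787731744 [[-0.846, -0.3645, 0.3892, 0.0792], [-0.5332, 0.5875, -0.6087, 0.7435], [-0.0068, -0.7224, -0.6914, 0.9589], [0.0, 0.0, 0.0, 1.0]]
wrist 65.64643434138533 280.0224692875305 210.84866514992274 [[0.2517, -0.9154, -0.3141, 0.245], [-0.9678, -0.2391, -0.0786, -0.6069], [-0.0031, 0.3238, -0.9461, 0.3732], [0.0, 0.0, 0.0, 1.0]]
0.15 [[0.968, 0.251, -0.001], [0.251, -0.968, 0.002], [-0.0, -0.002, -1.0]]
```

View pics/scene0.png

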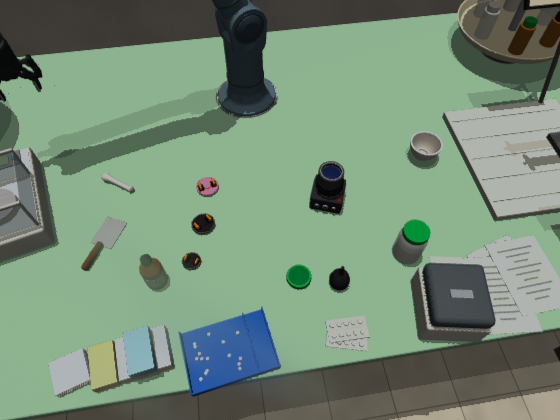

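View pics/side0.png

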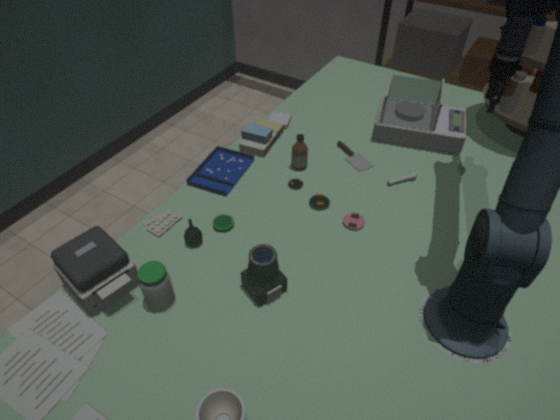

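View pics/wrist0.png

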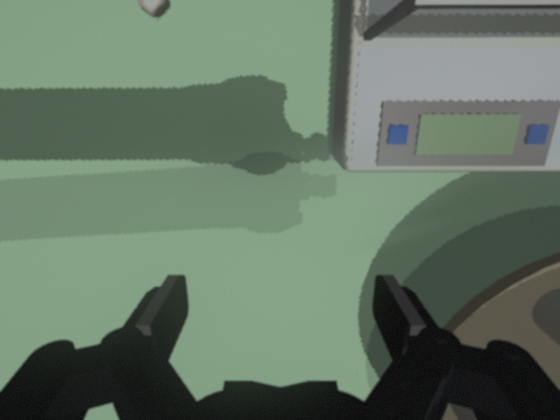

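The scene view shows three tabbed caps: a pink one at (207,186), a large black one at (203,223), which is the target, and a small black one at (191,260). The lens is at (331,172). In the side view the large black cap is at (319,201) and the lens at (263,255). Next I'll enlarge these.

```bash
python3 - <<'E'
import cv2, numpy as np
a=cv2.imread("pics/scene0.png");b=cv2.imread("pics/side0.png")
def c(i,x,y,w,h,s): return cv2.resize(i[y:y+h,x:x+w],None,fx=s,fy=s,interpolation=cv2.INTER_CUBIC)
cv2.imwrite("pics/z1.png",np.hstack([c(a,180,205,50,60,8),c(a,300,155,50,60,8)]))
cv2.imwrite("pics/z2.png",np.hstack([c(b,295,175,50,60,8),c(b,237,240,50,60,8)]))
E
```

```text
(no output)
```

View pics/z1.png

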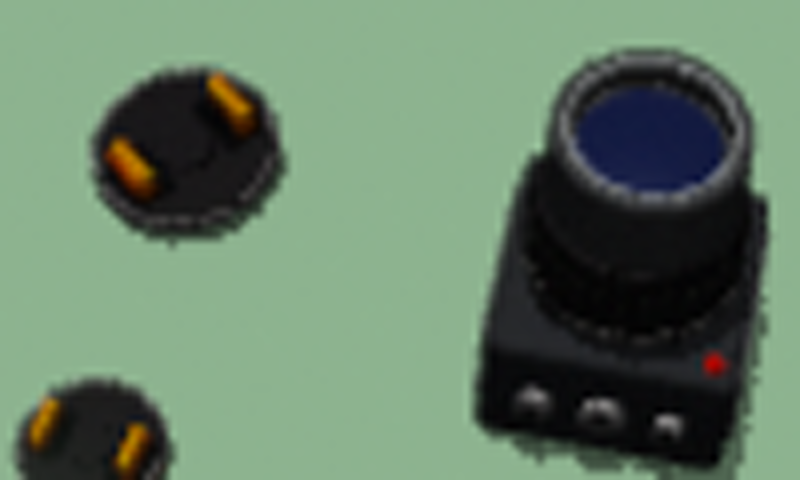

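View pics/z2.png

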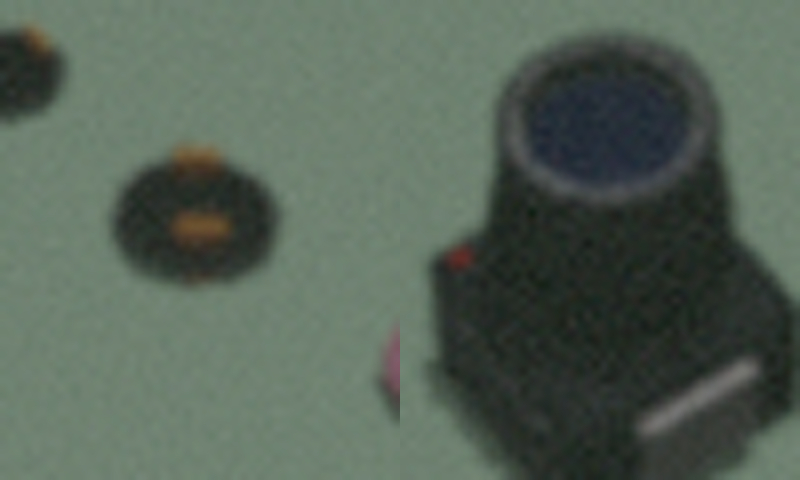

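```bash
cat > h.py <<'E'
import numpy as np, cv2
from rig import robot
CAL={}
def ray(c,u,v):
    f=210/np.tan(np.radians(c["fovy"]/2)); T=np.array(c["world_from_camera"])
    d=T[:3,:3]@np.array([(u-c["cx"])/f,(v-c["cy"])/f,1.]); return T[:3,3],d/np.linalg.norm(d)
def onz(c,u,v,z):
    o,d=ray(c,u,v); return o+d*(z-o[2])/d[2]
def proj(c,p):
    f=210/np.tan(np.radians(c["fovy"]/2)); T=np.array(c["world_from_camera"])
    q=T[:3,:3].T@(np.asarray(p)-T[:3,3]); return f*q[0]/q[2]+c["cx"],f*q[1]/q[2]+c["cy"]
def tri(rs):
    A=sum(np.eye(3)-np.outer(d,d) for o,d in rs); b=sum((np.eye(3)-np.outer(d,d))@o for o,d in rs)
    return np.linalg.solve(A,b)
def Rdown(a): # tool y (jaw) along world direction angle a
    y=np.array([np.cos(a),np.sin(a),0]);z=np.array([0,0,-1.]);return np.column_stack([np.cross(y,z),y,z])
E
python3 - <<'E'
from h import *
s=robot.capture("scene");d=robot.capture("side")
print("rim",tri([ray(s,331.25,170.9),ray(d,263,254.7)]))
print("cap",tri([ray(s,203.7,223.3),ray(d,319.4,202.3)]))
a=onz(s,180+230/8,205+103/8,.02);b=onz(s,180+130/8,205+167/8,.02)
print(a,b,(a+b)/2,np.linalg.norm(a-b),np.degrees(np.arctan2(*(a-b)[1::-1])))
a=onz(d,295+197/8,175+157/8,.022);b=onz(d,295+202/8,175+228/8,.022)
print(a,b,(a+b)/2,np.linalg.norm(a-b),np.degrees(np.arctan2(*(a-b)[1::-1])))
E
```

```text
rim [0.48022197 0.18125413 0.13655196]
cap [ 0.5099889  -0.18545963  0.00661077]
[ 0.50406975 -0.16743142  0.02      ] [ 0.52491977 -0.20411361  0.02      ] [ 0.51449476 -0.18577252  0.02      ] 0.0421936833548646 119.6137294614603
[ 0.51884051 -0.20471491  0.022     ] [ 0.49749349 -0.16887451  0.022     ] [ 0.508167   -0.18679471  0.022     ] 0.041716066190861836 -59.22140332233897
```

```bash
python3 - <<'E'
from h import *
for a in (119.5,-60.5):
    print(a,robot.inverse_kinematics([.511,-.186,.13],Rdown(np.radians(a))), robot.inverse_kinematics([.48,.18,.25],Rdown(np.radians(a))))
q=[robot.inverse_kinematics([.511,-.186,.15],Rdown(np.radians(a))) for a in (119.5,-60.5)]
a=[119.5,-60.5][int(np.argmin([9 if x is None else abs(x[6]) for x in q]))]
print(a)
robot.move_ptp([.511,-.186,.15],Rdown(np.radians(a)))
c=robot.capture("wrist");cv2.imwrite("pics/w1.png",c["img"])
print(robot.get_time_s(),robot.get_position(),proj(c,[.511,-.186,.0105]))
E
```

```text
119.5 [ 1.24899656  0.65726781 -1.2411091   1.90013785  0.70082069  1.11162546
  1.81401013] [ 0.6351706   0.31594114 -1.2304954   1.86114396  0.32094972  1.19019258
  1.38375706]
-60.5 [ 0.59452575  0.32844023 -0.37064217  1.92636511  0.14818722  0.91300383
 -0.90488266] [ 0.50687255  0.24196092 -1.05365052  1.86457864  0.22864702  1.16524467
 -1.68145853]
-60.5
2.35 [ 0.51067954 -0.18789377  0.15009709] (np.float64(278.467244296235), np.float64(197.12251365613648))
```

View pics/w1.png

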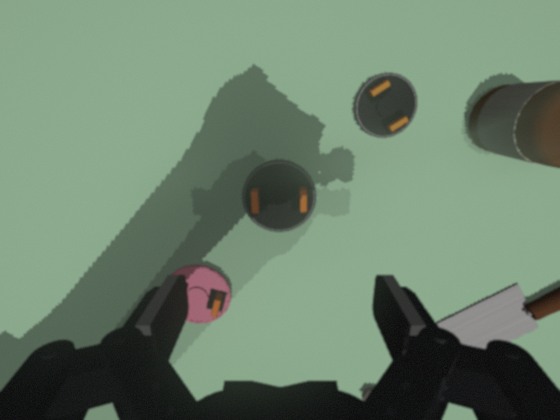

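The wrist view shows the target cap at about (279,195). Its orange tabs are at (255,201) and (304,200), almost parallel to the jaw axis.

```bash
python3 - <<'E'
from h import *
c=robot.capture("wrist");i=c["img"];cv2.imwrite("pics/w2.png",cv2.resize(i[150:240,235:325],None,fx=6,fy=6,interpolation=cv2.INTER_CUBIC))
print(robot.get_position(), robot.get_tool_rot().round(4).tolist())
m=cv2.inRange(cv2.cvtColor(i,cv2.COLOR_BGR2HSV),(5,120,60),(25,255,255))
n,_,st,ce=cv2.connectedComponentsWithStats(m)
for k in range(1,n):
    if st[k][4]>40: print(st[k],ce[k],onz(c,*ce[k],.0245))
E
```

```text
[ 0.51072534 -0.18771654  0.15010359] [[0.8718, 0.4899, 0.0001], [0.4899, -0.8718, -0.0006], [-0.0002, 0.0006, -1.0]]
[370  80  21  17 164] [379.87804878  87.98780488] [ 0.62972088 -0.20930533  0.0245    ]
[389 117  19  14 135] [398.24444444 123.46666667] [ 0.61507551 -0.23740502  0.0245    ]
[251 190   8  23 157] [254.37579618 201.59235669] [ 0.50093464 -0.16777903  0.0245    ]
[300 191   8  22 154] [303.4025974  201.91558442] [ 0.52145234 -0.20485468  0.0245    ]
[211 299  10  18 125] [215.544 307.192] [ 0.38757525 -0.18514106  0.0245    ]
[533 298  27  21 277] [546.76534296 308.41516245] [ 0.54418027 -0.46641171  0.0245    ]
```

View pics/w2.png

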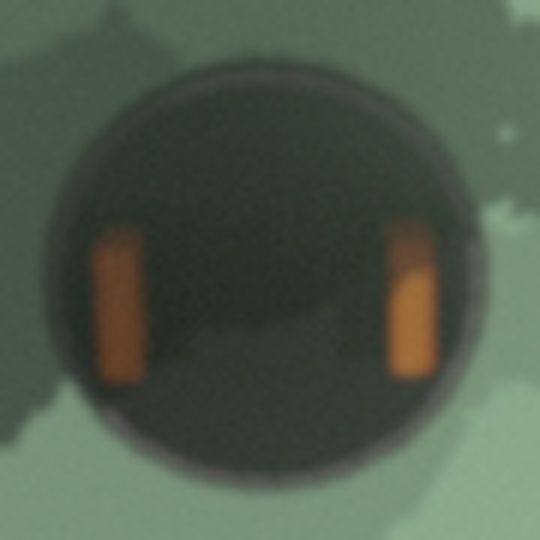

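```bash
python3 - <<'E'
from h import *
a=np.radians(-61.0)
robot.move_gripper(.060,squeeze=25)
robot.move_ptp([.5112,-.1863,.075],Rdown(a))
robot.sleep(.2)
c=robot.capture("wrist");i=c["img"];cv2.imwrite("pics/w3.png",i)
print(robot.get_time_s(),robot.get_position(), robot.get_gripper_width(),robot.get_contact_force(), robot.get_tool_rot().round(4).tolist())
m=cv2.inRange(cv2.cvtColor(i,cv2.COLOR_BGR2HSV),(5,120,60),(25,255,255))
n,_,st,ce=cv2.connectedComponentsWithStats(m)
for k in range(1,n):
    if st[k][4]>40: print(st[k],ce[k],onz(c,*ce[k],.0245))
E
```

```text
3.425 [ 0.51318377 -0.18687025  0.07726346] 0.0599431325043795 [0.27939524 0.43543154 0.55906084] [[0.8746, 0.4848, 0.0042], [0.4848, -0.8746, -0.0016], [0.0029, 0.0034, -1.0]]
[398  78  30  22 333] [413.12912913  88.44444444] [ 0.62946417 -0.20852862  0.0245    ]
[425 127  25  19 213] [437.5399061  135.68075117] [ 0.6152694 -0.236863   0.0245   ]
[240 220  12  34 355] [245.74929577 236.56056338] [ 0.50271817 -0.16715098  0.0245    ]
[305 222  11  30 275] [309.42181818 237.27636364] [ 0.52245353 -0.20385603  0.0245    ]
```

View pics/w3.png

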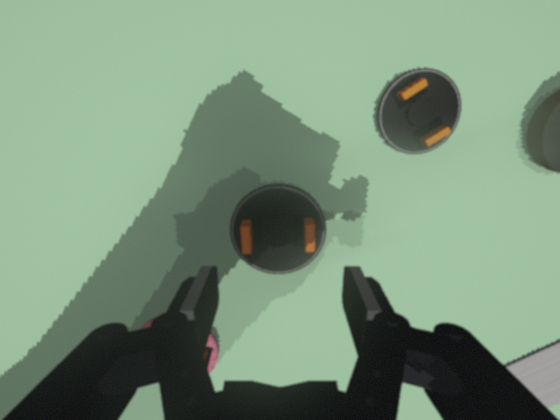

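The cap's tabs at (246,237) and (309,237) sit midway between the fingertips at (205,270) and (353,270). The reported TCP is about 2 mm off the commanded position, so I'll check whether the arm is still settling.

```bash
python3 - <<'E'
from h import *
for k in range(3):
    robot.sleep(.3); print(robot.get_position(),robot.get_tool_rot()[:,2])
print(robot.get_qd().round(4))
E
```

```text
[ 0.51141783 -0.18640662  0.07543752] [ 6.58506268e-04 -3.48303535e-04 -9.99999723e-01]
[ 0.51110224 -0.1862704   0.07489871] [-2.04089438e-04  5.78843842e-05 -9.99999977e-01]
[ 0.51117456 -0.18628735  0.07496091] [-6.69437739e-05  3.11003785e-05 -9.99999997e-01]
[ 0.0008 -0.0004 -0.0004 -0.0012  0.0002 -0.0009  0.0015]
```

```bash
python3 - <<'E'
from h import *
c=robot.capture("wrist");i=c["img"]
m=cv2.inRange(cv2.cvtColor(i,cv2.COLOR_BGR2HSV),(5,120,60),(25,255,255))
n,_,st,ce=cv2.connectedComponentsWithStats(m)
P=[]
for k in range(1,n):
    if st[k][4]>40 and st[k][1]>160: P.append(onz(c,*ce[k],.0245)); print(st[k],ce[k])
P=sorted(P,key=lambda p:p[0])[:2]
cen=(P[0]+P[1])/2; d=P[1]-P[0]; a=np.arctan2(d[1],d[0]); print(cen,np.linalg.norm(d),np.degrees(a))
x,y=cen[:2]*.6+np.array([.5112,-.1863])*.4
print(x,y)
robot.move_l([x,y,.03],v=.08,frame=Rdown(a)); robot.sleep(.6)
print(robot.get_position(),robot.get_contact_force())
h=robot.move_l([x,y,.0120],v=.03,f_stop=4); robot.sleep(.6)
print(h,robot.get_position(),robot.get_contact_force())
c=robot.capture("wrist");cv2.imwrite("pics/w4.png",c["img"]);c=robot.capture("side");cv2.imwrite("pics/s4.png",cv2.resize(c["img"][130:250,240:400],None,fx=4,fy=4))
print(robot.get_time_s())
E
```

```text
[242 218  13  35 366] [247.95355191 235.21584699]
[308 219  10  33 278] [312.53956835 235.96402878]
[ 0.51269686 -0.18537627  0.0245    ] 0.04168452046117146 -61.66848510547543
0.5120981141534422 -0.18574576180090469
[ 0.51210805 -0.18580564  0.03008755] [-0.67542379 -0.38819641  0.42374035]
False [ 0.51208316 -0.18574251  0.01201813] [ 0.4767281   0.14440796 -0.17999709]
7.1417
```

View pics/w4.png

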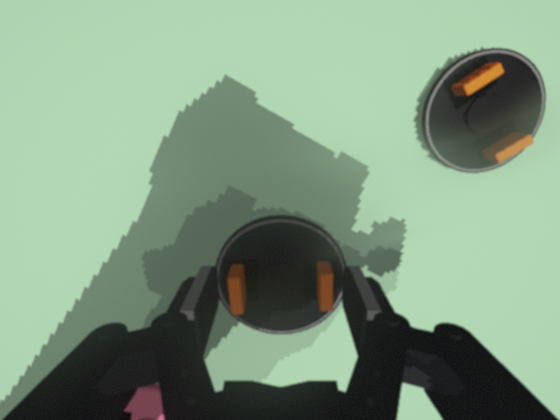

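View pics/s4.png

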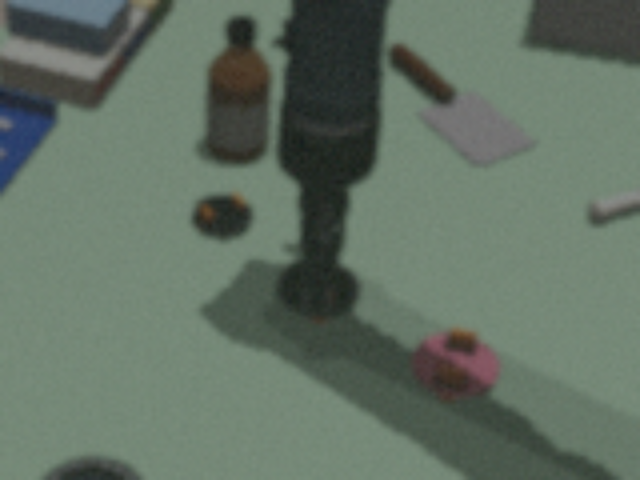

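The fingers now straddle the tabs, with the tabs at (237,289) and (325,286). I'll compare this with where the tabs should appear if the cap were centred in the tool.

```bash
python3 - <<'E'
from h import *
c=robot.capture("wrist");p=robot.get_position();R=robot.get_tool_rot()
for sy in(-1,1):
  for sx in(-1,1):
    for r,z in((18,.0245),(24,.0245)):
      q=p+R@np.array([sx*.010,sy*r/1000,0]);q[2]=z;print(sx,sy,r,np.round(proj(c,q),1))
q=[proj(c,[*(p+R@np.array([.0335*np.cos(t),.0335*np.sin(t),0]))[:2],.0105]) for t in np.linspace(0,6.28,60)]
q=np.array(q);print(q.min(0),q.max(0))
cv2.imwrite("pics/w5.png",cv2.resize(c["img"][200:340,190:370],None,fx=4,fy=4,interpolation=cv2.INTER_CUBIC))
E
```

```text
-1 -1 18 [242.4 310.9]
-1 -1 24 [229.8 310.9]
1 -1 18 [240.8 273.6]
1 -1 24 [227.6 273.6]
-1 1 18 [318.4 311. ]
-1 1 24 [331. 311.]
1 1 18 [320.1 273.7]
1 1 24 [333.3 273.7]
[213.90377042 214.57295486] [346.90212739 331.85779954]
```

View pics/w5.png

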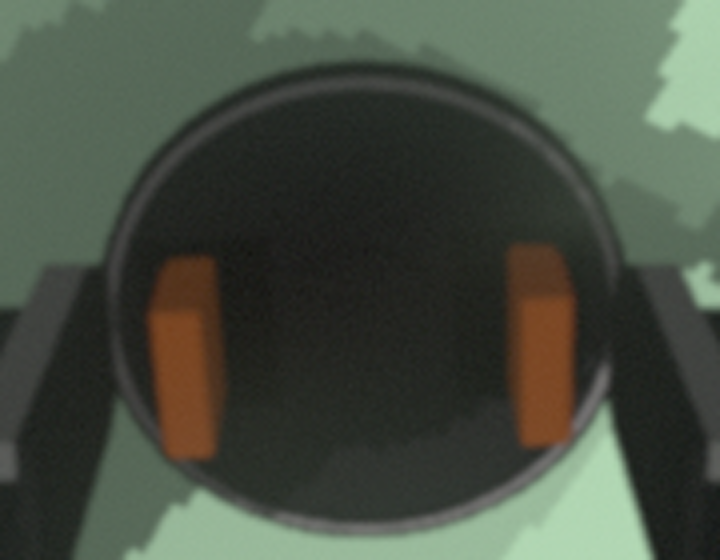

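The tabs fall within about 1 mm of the predicted positions, with about 2° of yaw that the pads will square up. Closing the gripper now.

```bash
python3 - <<'E'
from h import *
robot.move_gripper(.030,squeeze=30)
robot.sleep(.2)
print(robot.get_gripper_width(),robot.get_contact_force(),robot.get_position())
p=robot.get_position()
robot.move_l([.5121,-.1857,.05],v=.06); robot.sleep(.5)
c=robot.capture("wrist");cv2.imwrite("pics/w6.png",c["img"])
print(robot.get_gripper_width(),robot.get_contact_force(),robot.get_position(),robot.get_time_s())
E
```

```text
0.0342436690785206 [-2.13078245 -0.15578681  7.74051444] [ 0.51253575 -0.18582556  0.01331315]
0.03436487788187096 [-0.27972897  0.81669799  0.93565227] [ 0.51208328 -0.18567671  0.04991883] 9.0833
```

View pics/w6.png

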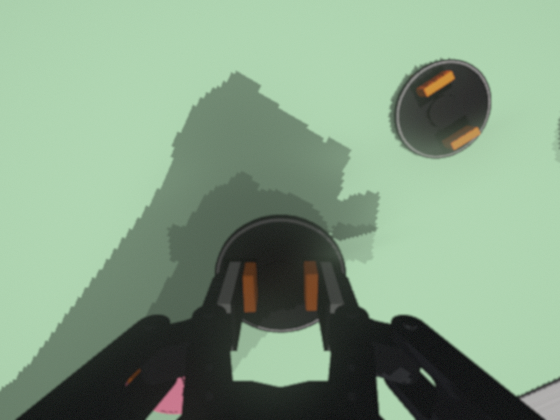

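The cap is held with the gripper at 34 mm and the tabs fully squeezed, and it came up level. I'll lift it and look at the lens from a standoff position.

```bash
python3 - <<'E'
from h import *
robot.move_l([.5121,-.1857,.24],v=.2)
best=None
for a in range(-150,160,15):
    R=Rdown(np.radians(a)); x=R[:,0]
    q=robot.inverse_kinematics(np.array([.48,.181,.235])-.07*x,R)
    q2=robot.inverse_kinematics([.48,.181,.16],R)
    if q is None or q2 is None: continue
    s=np.abs(q2-robot.get_joint_positions()).max(); 
    print(a,s.round(2),np.round(q2,2))
    if best is None or s<best[0]: best=(s,a)
a=best[1];R=Rdown(np.radians(a));print(a)
robot.move_ptp(np.array([.48,.181,.235])-.07*R[:,0],R);robot.sleep(.6)
c=robot.capture("wrist");cv2.imwrite("pics/w7.png",c["img"])
print(robot.get_position(),robot.get_time_s(),robot.get_gripper_width(),proj(c,[.48,.181,.137]))
E
```

```text
-150 1.91 [-1.25  0.3   0.93  2.02 -0.29  0.96 -2.79]
-135 1.74 [-1.06  0.24  0.7   2.02 -0.19  0.94 -2.62]
-120 1.8 [ 0.08  0.26 -0.58  1.97  0.17  0.96 -2.68]
-105 1.55 [ 0.1   0.26 -0.61  1.97  0.18  0.97 -2.43]
-90 1.3 [ 0.13  0.27 -0.64  1.96  0.19  0.97 -2.17]
-75 1.05 [ 0.16  0.28 -0.67  1.96  0.21  0.97 -1.92]
-60 0.79 [ 0.18  0.28 -0.7   1.96  0.22  0.97 -1.67]
-45 0.54 [ 0.2   0.29 -0.72  1.96  0.23  0.97 -1.42]
-30 0.39 [ 0.23  0.29 -0.75  1.96  0.24  0.98 -1.16]
-15 0.4 [ 0.25  0.3  -0.78  1.96  0.25  0.98 -0.91]
0 0.42 [ 0.27  0.31 -0.81  1.96  0.26  0.98 -0.66]
15 0.47 [ 0.29  0.31 -0.83  1.96  0.28  0.99 -0.41]
30 0.73 [ 0.29  0.31 -0.82  1.96  0.27  0.98 -0.14]
45 1.0 [ 0.28  0.31 -0.82  1.96  0.27  0.98  0.12]
60 1.25 [ 0.29  0.31 -0.83  1.96  0.28  0.99  0.38]
75 1.51 [ 0.3   0.32 -0.85  1.96  0.28  0.99  0.63]
90 1.75 [ 0.33  0.33 -0.88  1.96  0.3   0.99  0.88]
105 2.01 [ 0.35  0.34 -0.91  1.96  0.32  1.    1.13]
120 2.09 [ 0.59  0.5  -1.23  1.95  0.54  1.08  1.22]
135 2.35 [ 0.59  0.5  -1.23  1.95  0.54  1.08  1.48]
150 2.61 [ 0.59  0.5  -1.23  1.95  0.54  1.08  1.74]
-30
[0.44500287 0.12042619 0.23502655] 12.025 0.034211110448899136 (np.float64(279.2751159357803), np.float64(121.37984965551101))
```

View pics/w7.png

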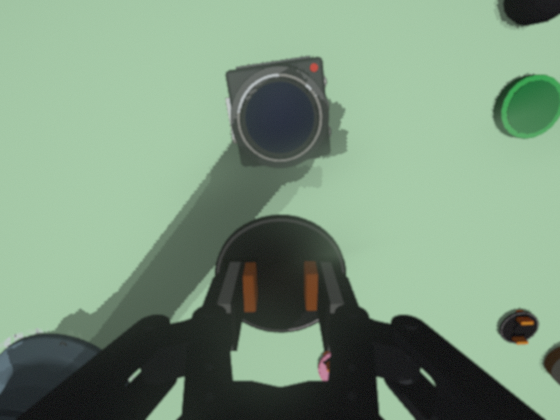

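```bash
python3 - <<'E'
from h import *
i=cv2.imread("pics/w7.png");cv2.imwrite("pics/w8.png",cv2.resize(i[55:175,220:340],None,fx=5,fy=5,interpolation=cv2.INTER_CUBIC))
E
```

```text
(no output)
```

View pics/w8.png

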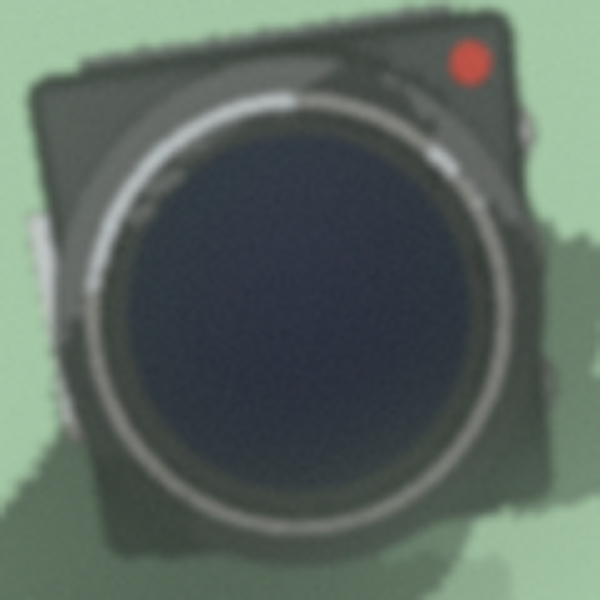

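The lens ring is centred at about (280,117.8) in the wrist view. I'll take one more wrist view from the side to get parallax on the rim height.

```bash
python3 - <<'E'
from h import *
import pickle
R=Rdown(np.radians(-30))
c1=robot.capture("wrist")
robot.move_l(np.array([.48,.181,.235])-.05*R[:,0]+.10*R[:,1],v=.2);robot.sleep(.6)
c2=robot.capture("wrist");cv2.imwrite("pics/w9.png",c2["img"])
s=robot.capture("scene");d=robot.capture("side")
pickle.dump((c1,c2,s,d),open("c.pkl","wb"))
for z in(.115,.125,.137): print(z,onz(c1,280,117.8,z),onz(s,331.25,170.9,z),onz(d,263,254.7,z),proj(c2,onz(c1,280,117.8,z)))
print(robot.get_time_s())
E
```

```text
0.115 [0.48108373 0.18196603 0.115     ] [0.46555012 0.1882861  0.115     ] [0.48990049 0.16492566 0.115     ] (np.float64(154.7274414916528), np.float64(143.64515866420413))
0.125 [0.48134359 0.18240025 0.125     ] [0.4729574  0.18556949 0.125     ] [0.48503384 0.17178129 0.125     ] (np.float64(149.91095560280925), np.float64(144.63985356038478))
0.137 [0.48165542 0.18292132 0.137     ] [0.48184615 0.18230957 0.137     ] [0.47919385 0.18000805 0.137     ] (np.float64(143.61843674965942), np.float64(145.93937701624017))
13.4833
```

View pics/w9.png

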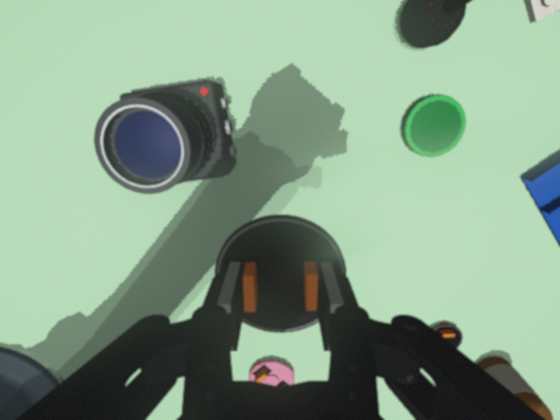

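```bash
python3 - <<'E'
from h import *
i=cv2.imread("pics/w9.png");cv2.imwrite("pics/w10.png",cv2.resize(i[85:205,85:205],None,fx=5,fy=5,interpolation=cv2.INTER_CUBIC))
E
```

```text
(no output)
```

View pics/w10.png

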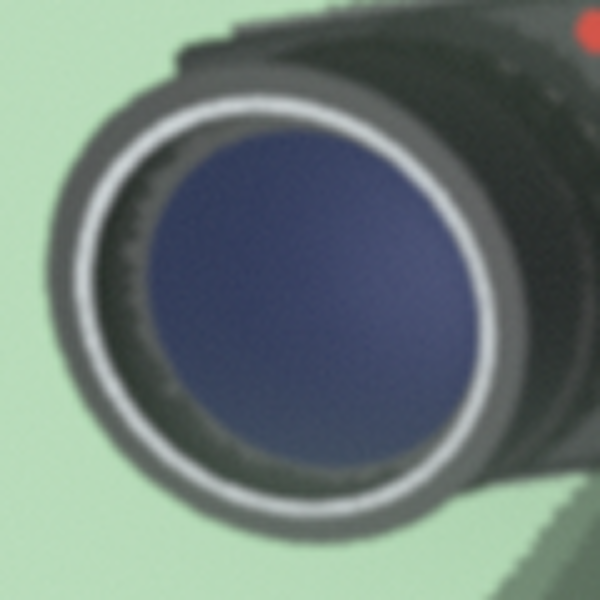

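```bash
python3 - <<'E'
from h import *
import pickle
c1,c2,s,d=pickle.load(open("c.pkl","rb"))
r=[ray(c1,280,117.8),ray(c2,142.3,146.3),ray(s,331.25,170.9),ray(d,263,254.7)]
print(tri(r[:2]),tri(r[2:]),tri(r),[proj(c,tri(r)) for c in(c1,c2,s,d)])
E
```

```text
[0.48170866 0.18299783 0.13942276] [0.48022197 0.18125413 0.13655196] [0.48069438 0.18221862 0.13698376] [(np.float64(279.3259095174028), np.float64(119.3818774153533)), (np.float64(143.17246469731523), np.float64(147.43482735671543)), (np.float64(331.12175133724304), np.float64(170.5761918913104)), (np.float64(261.99544572661955), np.float64(255.04385513650774))]
```

```bash
python3 - <<'E'
from h import *
robot.move_l([.4815,.183,.235],v=.2)
robot.move_l([.4815,.183,.163],v=.1);robot.sleep(.8)
print(robot.get_position(),robot.get_contact_force(),robot.get_time_s())
o=[]
for n,(x,y) in dict(scene=(290,130),side=(215,200)).items():
    c=robot.capture(n);o.append(cv2.resize(c["img"][y:y+100,x:x+100],None,fx=4,fy=4,interpolation=cv2.INTER_CUBIC))
cv2.imwrite("pics/a1.png",np.hstack(o))
c=robot.capture("wrist");cv2.imwrite("pics/a2.png",c["img"])
E
```

```text
[0.48148357 0.18299433 0.16299131] [ 0.29272532 -0.67284902 -0.35046927] 15.8667
```

View pics/a1.png

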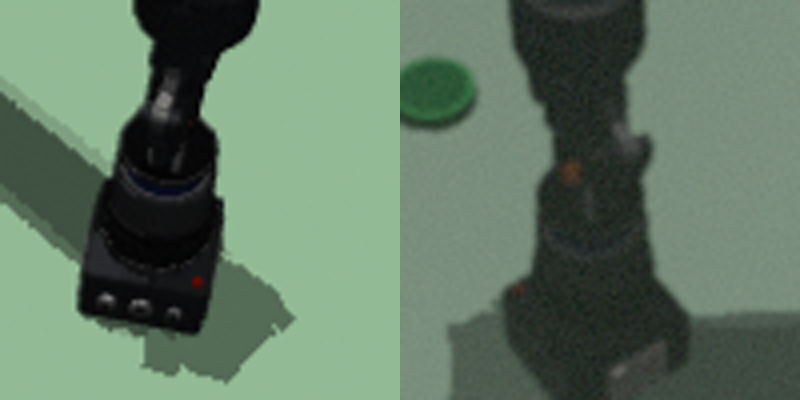

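View pics/a2.png

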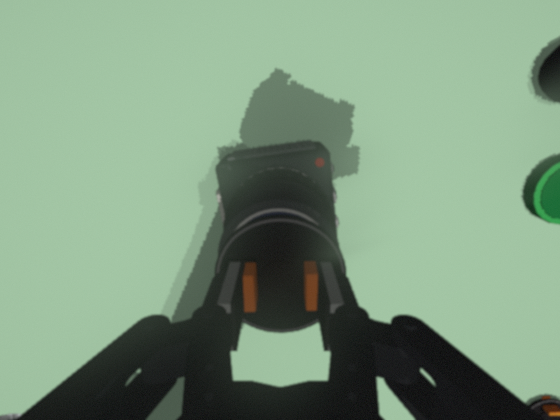

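The cap is directly over the rim in all three views: scene x is about 167 for the cap and 165 for the rim. Next I'll ease it down with force sensing.

```bash
python3 - <<'E'
from h import *
f0=robot.get_contact_force();m0=robot.get_moment()
h=robot.move_l([.4815,.183,.140],v=.012,f_stop=4)
print(h,robot.get_position(),robot.get_contact_force()-f0,robot.get_moment()-m0,robot.get_time_s())
robot.sleep(.4)
print(robot.get_position(),robot.get_contact_force()-f0,robot.get_moment()-m0,robot.get_gripper_width())
o=[]
for n,(x,y) in dict(scene=(290,130),side=(215,200)).items():
    c=robot.capture(n);o.append(cv2.resize(c["img"][y:y+100,x:x+100],None,fx=4,fy=4,interpolation=cv2.INTER_CUBIC))
cv2.imwrite("pics/a3.png",np.hstack(o))
c=robot.capture("wrist");cv2.imwrite("pics/a4.png",cv2.resize(c["img"][120:360,180:380],None,fx=2.5,fy=2.5))
E
```

```text
True [0.48151082 0.18299623 0.14419253] [ 0.42909508 -0.62225674  5.63663409] [-0.03559447  0.12347517 -0.03734517] 17.4333
[0.48150819 0.18300502 0.14419256] [0.93273368 0.350444   5.64335581] [-0.0389757   0.11228441  0.04826327] 0.03485783792214445
```

View pics/a3.png

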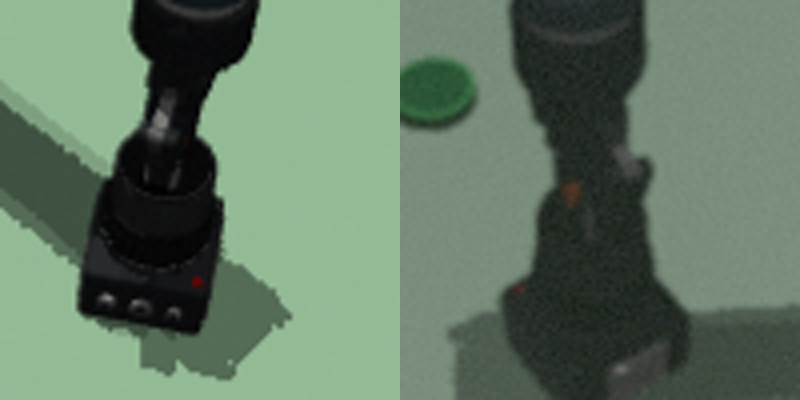

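View pics/a4.png

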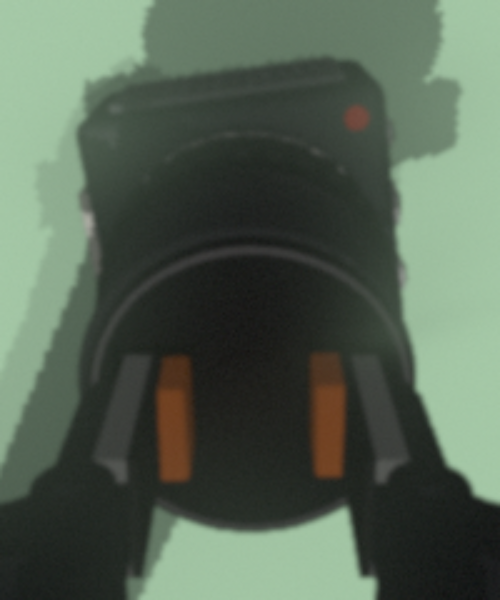

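Contact came at TCP z = 0.1442, close to the 0.1438 I predicted for fully home. I'll press a little more to check that it feels like a hard stop.

```bash
python3 - <<'E'
from h import *
h=robot.move_l([.4815,.183,.1415],v=.006,f_stop=7)
print(h,robot.get_position(),robot.get_contact_force(),robot.get_moment(),robot.get_time_s())
robot.sleep(.3)
print(robot.get_position(),robot.get_contact_force(),robot.get_moment(),robot.get_gripper_width())
c=robot.capture("wrist");cv2.imwrite("pics/a5.png",cv2.resize(c["img"][120:360,180:380],None,fx=2.5,fy=2.5))
c=robot.capture("scene");cv2.imwrite("pics/a6.png",cv2.resize(c["img"][150:220,295:365],None,fx=8,fy=8,interpolation=cv2.INTER_CUBIC))
E
```

```text
True [0.4815223  0.18301866 0.14421429] [-0.96173752  0.19076219  4.66998551] [-0.04878384  0.24818556 -0.0145979 ] 18.2333
[0.48154992 0.18298988 0.1442214 ] [-0.83991312 -0.13538326  5.21721866] [-0.09639011  0.24143137  0.00817224] 0.03437252393005054
```

View pics/a5.png

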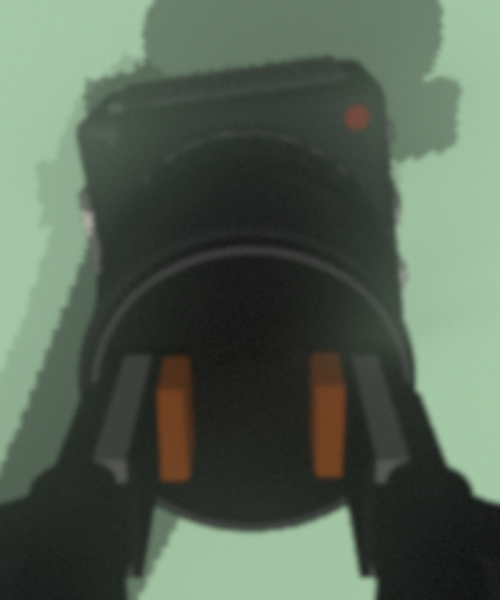

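View pics/a6.png

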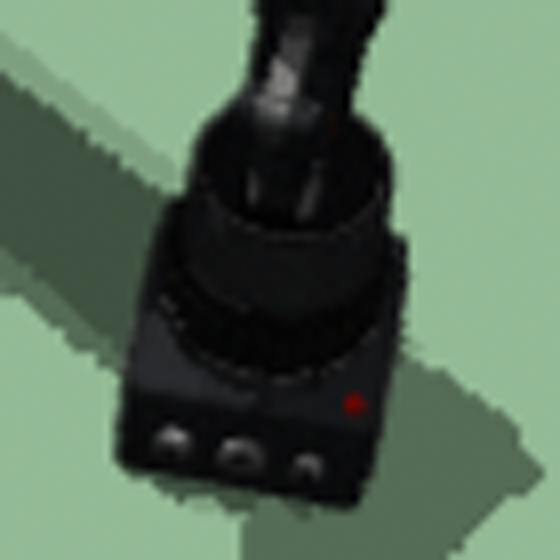

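Both checks show a hard stop at z = 0.1442. The cap may sit about 1 mm to one side, so I'll feel lightly for the play in the rim, centre it, and press again.

```bash
cat > probe.py <<'E'
from h import *
R=Rdown(np.radians(-30)); p0=np.array([.4815,.183,0])
def probe(z,rng=.003,f=3):
    res={}
    cen=p0.copy();cen[2]=z
    robot.move_l(cen,v=.01);robot.sleep(.2)
    for ax in(1,0):
        L=[]
        for s in(1,-1):
            h=robot.move_l(cen+s*rng*R[:,ax],v=.008,f_stop=f)
            q=robot.get_position(); F=robot.get_contact_force(); L.append((q-p0)@R[:,ax])
            print("xy"[ax],s,h,round(L[-1]*1000,2),F.round(1))
        cen=cen+(np.mean(L)-(cen-p0)@R[:,ax])*R[:,ax]
        robot.move_l(cen,v=.01);robot.sleep(.2)
    return cen
E
python3 - <<'E'
from probe import *
c=probe(.1448)
print(c,robot.get_position(),robot.get_contact_force(),robot.get_time_s())
h=robot.move_l([c[0],c[1],.1405],v=.006,f_stop=7)
print(h,robot.get_position(),robot.get_contact_force(),robot.get_gripper_width(),robot.get_time_s())
E
```

```text
y 1 True 0.17 [-0.3  1.7  3.5]
y -1 True -0.78 [-0.1  0.1  2.9]
x 1 True 1.25 [ 0.4 -0.   3.2]
x -1 True -0.77 [-0.3  0.2  1.6]
[0.48135465 0.18335833 0.1448    ] [0.48093855 0.18312926 0.14446601] [-0.18662133 -0.85922099  0.8470778 ] 21.3667
True [0.48114882 0.1832265  0.14419204] [-1.34046874  0.02508923  4.28828643] 0.03434759003130221 21.7333
```

The lateral play is about 2 mm in x and 1 mm in y, as expected for the 54.4 mm plug inside the 56.4 mm opening. The vertical stop stays at 0.1442, so the flange is home. I'll release the tabs gradually while holding a light downward press.

```bash
python3 - <<'E'
from h import *
xy=[.4812,.1832]
z=robot.get_position()[2]
print(robot.get_contact_force().round(1))
for w in(.0365,.0385,.0405,.0425,.0445,.0465):
    robot.move_gripper(w)
    F=robot.get_contact_force()[2]
    h=None
    if F<4.5:
        h=robot.move_l([*xy,robot.get_position()[2]-.0015],v=.008,f_stop=max(2.,6-F))
    print(w,robot.get_gripper_width().__round__(4),round(F,1),h,robot.get_contact_force().round(1),robot.get_position().round(4))
c=robot.capture("wrist");cv2.imwrite("pics/b1.png",cv2.resize(c["img"][120:360,180:380],None,fx=2.5,fy=2.5))
print(robot.get_time_s())
E
```

```text
[-1.3  0.   4.3]
0.0365 0.0365 2.8 True [-0.5 -0.   4.7] [0.4812 0.1831 0.1436]
0.0385 0.0385 3.0 True [-0.5 -0.3  3.3] [0.4813 0.1832 0.143 ]
0.0405 0.0408 1.1 True [-1.8  0.6  3. ] [0.4814 0.1832 0.1426]
0.0425 0.0426 2.6 True [0.5 0.4 2.4] [0.4814 0.1833 0.1419]
0.0445 0.0445 1.5 False [-0.8  1.   2.8] [0.481  0.1836 0.1401]
0.0465 0.0466 -0.1 True [-1.  -1.4  4. ] [0.4812 0.1826 0.1392]
24.525
```

View pics/b1.png

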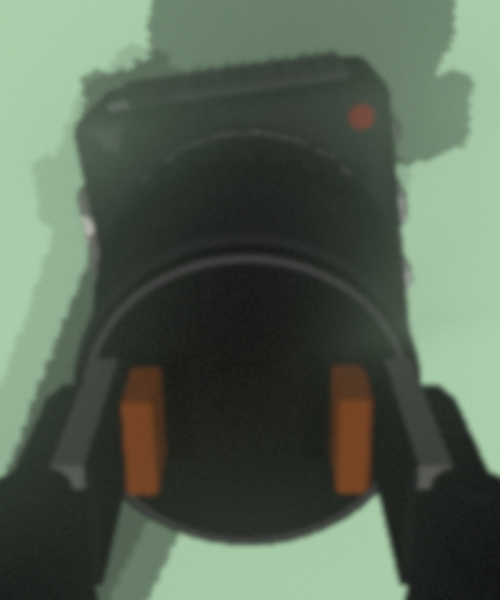

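The tabs have sprung out to about 45 mm between outer faces (latched is 44.8, bearing on the lip would be 39). I'll open fully, retreat and check.

```bash
python3 - <<'E'
from h import *
p=robot.get_position()
robot.move_gripper(.062);print(robot.get_contact_force().round(1))
robot.move_l([.4812,.183,.16],v=.05);print(robot.get_contact_force().round(1))
robot.move_l([.4812,.183,.25],v=.15);robot.sleep(.7)
R=Rdown(np.radians(-30))
c=robot.capture("wrist");cv2.imwrite("pics/e1.png",c["img"])
p=np.array([.4812,.183]);x=R[:2,0];y=R[:2,1]
o=[]
for n,(a,b) in dict(scene=(295,150),side=(230,225)).items():
    k=robot.capture(n);cv2.imwrite(f"pics/e_{n}.png",k["img"]);o.append(cv2.resize(k["img"][b:b+70,a:a+70],None,fx=5.6,fy=5.6,interpolation=cv2.INTER_CUBIC))
cv2.imwrite("pics/e2.png",np.hstack(o))
i=c["img"];m=cv2.inRange(cv2.cvtColor(i,cv2.COLOR_BGR2HSV),(5,120,60),(25,255,255))
n,_,st,ce=cv2.connectedComponentsWithStats(m)
P=[]
for k in range(1,n):
    if st[k][4]>60: q=onz(c,*ce[k],.138+.017);print(st[k],ce[k],q);P.append(q)
print(np.linalg.norm(P[0]-P[1]) if len(P)>1 else None,robot.get_time_s())
E
```

```text
[-0.2 -0.1 -0.2]
[-0.2  0.3 -0.1]
[251 200   9  28 220] [255.17727273 213.92727273] [0.46410999 0.19232985 0.155     ]
[302 203   7  23 157] [305.         213.86624204] [0.49767942 0.17317559 0.155     ]
[500 351  15   8  93] [507.09677419 354.68817204] [ 0.59213251 -0.03822686  0.155     ]
0.03864960782882957 27.0083
```

View pics/e1.png

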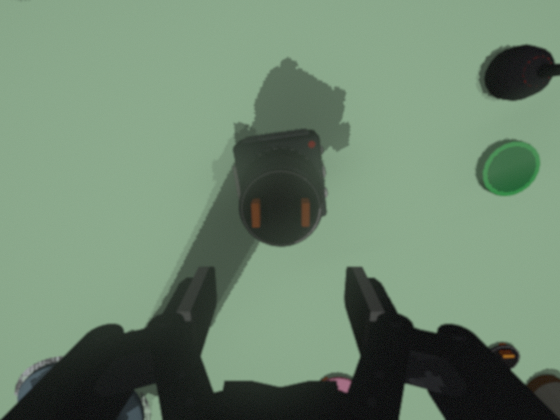

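View pics/e2.png

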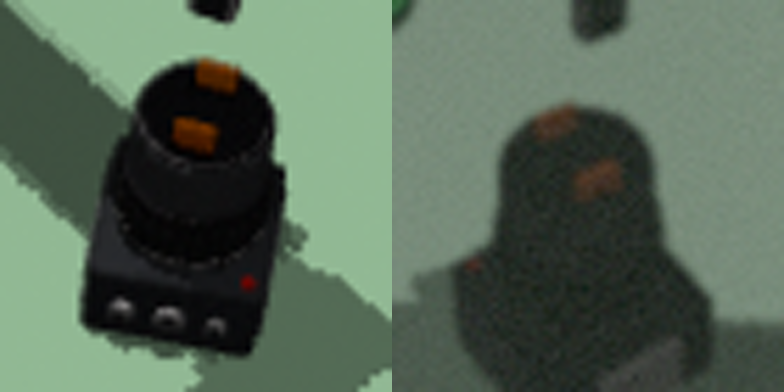

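The tab centres are 38.7 mm apart (38.8 expected when latched). The flange sits level on the rim, and the camera's red dot is still at (339,200), so the camera hasn't moved.

```bash
python3 - <<'E'
from rig import robot
robot.job_done(); print(robot.get_time_s())
E
```

```text
the job is handed in; nothing more can be done
the job is handed in; nothing more can be done
```

The black pinch cap is seated in the lens rim with both tabs sprung out under the lip. I handed the job in at about 27 s; no verdict is reported.

I picked the cap up by its orange tabs and kept them squeezed. I eased it level into the rim until it stopped hard at tool height z = 0.1442 m. I felt for the sideways play and centred the cap, and it stopped at the same height. Then I let the tabs out in small steps under a light downward press and backed away.

**Last checks:**
- **Latch:** the tab centres measure 38.7 mm apart in the wrist picture. Latched should be 38.8 mm, and merely bearing on the lip would be 33 mm.
- **Seating:** the flange looks flush and level on the rim in the scene, side and wrist views. I did not tug on the cap to test the lock.
- **Force:** the wrist readings I took peaked at about 8 N while closing on the tabs and 6 N while pressing.
- **Camera:** its red dot is at the same scene pixel as at the start, so it has not moved. I felt no contact with anything else, but I did not re-measure the other objects.
- **Disagreements:** the wrist pictures put the rim about 3 mm higher and 2 mm to the side of what the scene and side cameras gave. I settled that by feel. The sideways play came out as 2 mm one way but only 1 mm the other, where I expected about 2 mm both ways.

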